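# Vent a cooled bench steriliser and slacken its clamp wheel by one turn

## Task

The small steam steriliser on the lab bench has cooled: first open its vent by pushing the blue lever round until it lies along the vent pipe, then push the red hand wheel by its upright black handle anticlockwise (seen from above) through exactly one full turn and no further, so that the handle comes back to where it began and the seal is eased. Do both gently with the fingertips or the outside of the fingers, without gripping or forcing the lever, the wheel or its handle, and leave everything else on the bench standing where it is. Leave the vent open and the wheel at rest, and take the hand away.

Things in the scene. Friction and masses are not known exactly. Their poses are not given: they have to be found in the camera images.
- steriliser: Round steel steam steriliser on a cream base, 248 mm across (294 over its side grips), fixed; with its vent lever. Origin: centre of its underside, on the wheel's axis; z up. Lid top 188 mm up; steel clamp bar (270 x 30 mm) across the lid along x, top 212 mm up. The vent pipe (15 mm thick, centreline 202 mm up) leaves along -y to 220 mm out, then turns down over a beaker. Gauge and safety valve on the lid, below 225 mm.
- clamp_nut: The fixed clamp nut on the bar, with the screw, red hand wheel and black handle it carries. Origin on the vertical wheel axis, 212 mm above the bench; its x axis points to where the handle stood at the start (any side but the vent side). Wheel 147 mm across, rim 15 mm thick, rim top 256 mm above the bench at the start, three spokes; the hub's steel nub tops out at 262 mm.
- wheel (a joint): Turn of the red hand wheel about its vertical axis, rad: 0 at the start (clamped tight), growing anticlockwise seen from above (slackening); 6.283 is one full turn, 12.6 its end. It does not turn clockwise from 0. A stiff screw: takes about 4 to 5 N at the handle, stays where it is left, and rises 4 mm per turn.
- handle_mid (a point): Centre of the upright black handle, a freely revolving round grip 24 mm thick, 56 mm tall, standing on the wheel's rim at the end of a spoke, 66 mm from the wheel's axis. At the start it reaches from 259 to 315 mm above the bench (this point: 287 mm). Moves with the wheel; its axes spin with the grip and mean nothing.
- vent_lever (a joint): Angle of the vent lever about its vertical pivot, rad: 0 shut (across the pipe, pointing along the steriliser's -x), 1.571 fully open at a hard stop (along the pipe, pointing outward along the steriliser's -y). Grows anticlockwise seen from above; stays where it is left; about 2.5 N near its end moves it. Starts at 0 to 0.12.
- lever_pivot (a point): Point on the vent lever's vertical pivot axis, 235 mm above the bench, 180 mm from the wheel's axis; does not move.
- lever_grip (a point): Point in the middle of the lever's blue sleeve, 55 mm from the pivot, 235 mm above the bench. The sleeve is a level round bar 18 mm thick with round ends, from 17 to 81 mm from the pivot. Moves with the lever.
- beaker: Glass beaker, 60 mm across, 75 mm tall, standing under the vent outlet (loose). Origin: centre of its underside.
- amber_bottle: Amber glass bottle with red cap, 60 mm across, 135 mm tall, beside the steriliser (loose). Origin: centre of its underside.
- blue_vial: Small clear vial with a blue cap, 28 mm across, 58 mm tall, in front of the steriliser (loose). Origin: centre of its underside.
- kit_box_a: Yellow reagent-kit box, 85 x 125 x 60 mm (loose). Origin: centre of its underside.
- kit_box_b: Yellow reagent-kit box with a blue label, 75 x 105 x 75 mm (loose). Origin: centre of its underside.
- tube_rack: White rack of capped sample tubes, 85 x 200 x 94 mm (loose). Origin: centre of its underside.
- instrument_tray: Open steel instrument tray, 110 x 180 x 32 mm (loose). Origin: centre of its underside.
- yellow_pot: White plastic pot with a yellow lid, 52 mm across, 55 mm tall (loose). Origin: centre of its underside.
Things that resemble listed ones, but are neither listed nor needed, are in the scene too. What is shaped like the amber_bottle but green or purple is not meant.

How it is judged:
On the way, in this order (a step that is already met when the one before it is completed fails the run):
1. the vent is opened while the clamp wheel has not been turned (value of joint vent_lever above 1.35 rad and value of joint wheel below 0.2 rad), for 0.1 s.
2. the wheel goes through half a turn, the vent being open (value of joint wheel above 3.14159 rad and value of joint vent_lever above 1.3 rad), for 0.1 s.
At the end, for the whole second after the job is handed in: The wheel has been turned one full turn anticlockwise from where it began, to within 0.25 rad (14 degrees), and is at rest; the vent lever is within 0.22 rad (about 13 degrees) of its open stop; no loose thing has moved 30 mm or leans by 0.35 rad (value of joint wheel between 6.033 and 6.533 rad and velocity of joint wheel between -0.05 and 0.05 rad/s and value of joint vent_lever above 1.35 rad and distance of each of beaker, amber_bottle, blue_vial, kit_box_a, kit_box_b, tube_rack, instrument_tray, yellow_pot from where it was at the start of the episode below 0.03 m and angle between each of beaker, amber_bottle, blue_vial, kit_box_a, kit_box_b, tube_rack, instrument_tray, yellow_pot's own z axis and vertical below 0.35 rad); the robot touches nothing.
It fails at once if the clamp is slackened before the vent is open (value of joint wheel above 0.3 rad and value of joint vent_lever below 1.2 rad).
It fails at once if the wheel is turned further than one turn (by over 0.3 rad) (value of joint wheel above 6.583 rad).
It fails at once if the wheel or its handle is gripped or forced (over 35 N from the fingers) (contact force between the fingers and clamp_nut above 35 N).
It fails at once if the vent lever or the steriliser is gripped or forced (over 35 N from the fingers) (contact force between the fingers and steriliser above 35 N).
It fails at once if a loose thing on the bench is shifted 30 mm or more, lifted or tipped (not (distance of each of beaker, amber_bottle, blue_vial, kit_box_a, kit_box_b, tube_rack, instrument_tray, yellow_pot from where it was at the start of the episode below 0.03 m and angle between each of beaker, amber_bottle, blue_vial, kit_box_a, kit_box_b, tube_rack, instrument_tray, yellow_pot's own z axis and vertical below 0.35 rad)).
It also fails if it takes over 67 s, if anything falls off the work surface, if the arm or the gripper's body presses on something with over 40 N, if the wrist force passes 120 N, or if a joint passes its speed limit or range.

## Robot

A 6-joint arm with a two-finger parallel gripper is mounted at the origin on the work surface. World frame = base frame: x ahead of the robot, y to its left, z up, the work surface at z = 0. Lengths are in m, angles in rad, forces in N, time in s.
With the tool pointing down it reaches from about 0.3 to 0.75 m from the base axis. Payload 8.5 kg.
Tool frame: the origin (TCP) lies at the very end of the fingers, on their centre line; the grasp point (between the pads) lies 19 mm behind it (arm.pinch_z is the z of the grasp point in the tool frame, in m); z points along the fingers, y is the line along which they close (so a half turn about z gives the same grasp; the last joint's range is limited). The gripper opens to 85 mm and grips with 20 to 120 N. Pads are 22 mm wide; open, the fingers measure 114 mm over their backs; the gripper's body (76 mm by 85 mm) begins 54 mm behind the grasp point. The pads swing forward as they close: fully open they stand 13 mm farther back than shut.
Start: joints at [-1.558, 0.381, 1.297, -0, 1.464, -0.215], TCP at [0.124, -0.536, 0.197] pointing down, gripper open.
Joint ranges: [-3.11, 3.11], [-0.89, 2.33], [0.22, 2.48], [-1.42, 4.56], [0.17, 2.85], [-2.88, 2.88]. Speed limits (rad/s): [2.39, 2.39, 3.14, 3.14, 3.14, 3.14].

## Interface

Orientations are given as a 3x3 rotation matrix whose columns are the frame's x, y, z axes.
In Python, from cell import arm, imaging, models gives the robot as it stands. The module is installed in compiled form; this text tells all that it offers.
- The arm moves only by the shell command python3 -m crank 'ROWS'. ROWS is JSON, a list of rows, each a list of 3 entries, a list of its own where there are three numbers: the opening, from -1 (shut) to 1 (fully open), so that 0 is half open, then the shift along the tool's x, y, z normalised to -1 to 1, where 1 is 1 m, then the turn about the tool's z normalised to -1 to 1, where 1 is pi/2 rad. A call has 1 to 10 rows; each row is the pose to reach, as a shift and turn from the pose commanded when the call began, along the tool's axes at that moment; what a row does not reach only later rows make up. A row lasts 1/12 s, in which the tool goes at most 41.7 mm and 7.16 degrees, less where a joint would pass 70% of its speed; a pose out of reach is approached as far as the arm can. A call with a number of a shift or a turn outside -1 to 1 is refused whole. A call with a gripper value outside its range is refused whole. The fingers move at their own pace and stop on an object; the grip force is fixed at half the most. Time passes only in rows, so rows that repeat a pose let the fingers close. It gives the time, the measured TCP pose, the force, the opening and the grip force at its end, in the units of the state.
- arm.get_state(): the state, without advancing time (a new reading comes with each control period).
- imaging.read_camera(name): name is "scene" or "top" or "wrist"; returns a dict with "img" (480x640x3 uint8, red, green, blue), "z_map" (480x640 float32, m along the optical axis (not along the pixel's ray), 0 where there is no reading), "fx", "fy", "cx", "cy" (pixels), "D" ([k1, k2, p1, p2, k3] as OpenCV has them; the pictures are not rectified), "rvec" (rotation vector, rad) and "tvec" (3), from world to camera coordinates, as OpenCV has them. Camera axes: x right, y down, z forward; pixel columns grow to the right and rows downward; lengths in m; the calibration is good to about 2 mm. A picture is of the moment at which its call begins.
- arm.job_done(): hands the job in; it is judged then, once.
Trained networks look in the newest picture that a camera, given by its name, has taken for a name from the list of things; names that differ only in an ending like _2 or _b are one class to them, and where a whole thing is asked for, a point or a joint stands for the part that bears it (a point fixed in the world has none). Each returns a list of dicts, best first, with "p" (0 to 1); they miss things now and then, are a little off and sometimes report something else, mostly with a low value. They report only what shows in the picture. A call takes as long as a camera call. They do not tell look-alikes from the thing itself.
- models.trace(camera, label): "region" (480x640 bool, what is visible of it) and "rect" ([left, top, width, height] in pixels, round what is visible of it).
The state is a dict: "time_s": time; "joint_pos": joint angles; "dq": joint speeds; "tau": joint torques, N m; "ee_pos": TCP position; "tool_rot": TCP orientation; "force": force on the tool from outside, world axes, zero at the start; "wrist_torque": the same for the moment, N m; "grip_width": opening from 0.0 (shut) to 1.0 (fully open); "grasp_force": force on a finger pad.
Only numpy, scipy, OpenCV 4.12 (cv2) and the standard library are available. Lean on these libraries where they do the work, as an engineer would, in place of code of your own. Each camera call takes 0.05 s, during which the arm holds its last target. There are 200 camera calls.

## Working session

There is one attempt and no reset: what is moved stays moved. The work goes in short steps, Python scripts to look and compute and a shell command to move; the robot and the scene stay as the last step left them, time stands still between calls to the robot, and variables do not carry over. Pictures are saved under pics/ and viewed, at most 10 in all, crops included, and the job is handed in when it is done.

```bash
mkdir -p pics
cat > h.py <<'E'
import numpy as np, cv2
from cell import arm, imaging, models
def cam(n):
    c=imaging.read_camera(n); c['K']=np.array([[c['fx'],0,c['cx']],[0,c['fy'],c['cy']],[0,0,1.]]);c['R']=cv2.Rodrigues(np.array(c['rvec'],float))[0];c['t']=np.array(c['tvec'],float).ravel();c['D']=np.array(c['D'],float);return c
def pts(c,mask=None):
    v,u=np.nonzero((c['z_map']>0)&(mask if mask is not None else True)); z=c['z_map'][v,u]
    n=cv2.undistortPoints(np.stack([u,v],1).astype(float)[:,None],c['K'],c['D'])[:,0]
    return (np.c_[n*z[:,None],z]-c['t'])@c['R']
def proj(c,P): return cv2.projectPoints(np.array(P,float).reshape(-1,1,3),np.array(c['rvec'],float),c['t'],c['K'],c['D'])[0][:,0]
def save(n,img): cv2.imwrite('pics/'+n+'.png',cv2.cvtColor(img,cv2.COLOR_RGB2BGR))
E
python3 - <<'E'
from h import *
for n in ['scene','top']:
    c=cam(n); save(n+'0',c['img'])
    for l in ['steriliser','clamp_nut','handle_mid','vent_lever','beaker','amber_bottle','blue_vial','tube_rack','kit_box_a','instrument_tray','yellow_pot']:
        for d in models.trace(n,l)[:3]:
            p=pts(c,d['region']); print(n,l,round(d['p'],2),d['rect'],np.round(np.median(p,0),3) if len(p) else '',np.round(np.percentile(p,[2,98],axis=0),3).tolist() if len(p) else '')
s=arm.get_state();print(s['ee_pos'],s['tool_rot'],s['force'])
E
```

```text
scene steriliser 0.9 [271.7, 211.2, 127.9, 153.3] [0.591 0.142 0.177] [[0.43, -0.103, 0.017], [0.674, 0.216, 0.234]]
scene clamp_nut 0.81 [312.4, 219.8, 62.1, 56.2] [0.545 0.106 0.254] [[0.479, 0.027, 0.193], [0.615, 0.161, 0.313]]
scene handle_mid 0.76 [363.4, 222.4, 14.1, 21.4] [0.489 0.121 0.289] [[0.196, -0.204, -0.001], [0.497, 0.129, 0.317]]
scene vent_lever 0.69 [284.4, 209.6, 22.1, 22.7] [ 0.546 -0.09   0.238] [[0.386, -0.353, 0.001], [0.585, -0.078, 0.247]]
scene beaker 0.93 [265.5, 262.7, 23.2, 29.3] [ 0.588 -0.123  0.053] [[0.558, -0.163, 0.005], [0.613, -0.104, 0.077]]
scene amber_bottle 0.88 [367.9, 333.0, 26.7, 54.2] [0.597 0.287 0.081] [[0.568, 0.257, 0.008], [0.615, 0.303, 0.136]]
scene amber_bottle 0.71 [415.0, 320.8, 23.2, 52.9] [0.49  0.319 0.079] [[0.462, 0.288, 0.006], [0.506, 0.338, 0.137]]
scene amber_bottle 0.56 [347.2, 375.2, 29.8, 55.9] [0.703 0.349 0.081] [[0.672, 0.319, 0.006], [0.721, 0.366, 0.137]]
scene tube_rack 0.82 [461.0, 344.8, 98.5, 89.0] [0.421 0.501 0.056] [[0.359, 0.394, 0.005], [0.443, 0.587, 0.097]]
scene kit_box_a 0.86 [194.8, 203.0, 32.6, 4
[... 2260 characters left out ...]
0.068]]
top kit_box_a 0.63 [235.7, 157.3, 147.1, 119.1] [0.523 0.074 0.182] [[0.415, -0.103, 0.046], [0.655, 0.212, 0.24]]
top instrument_tray 0.97 [124.0, 167.4, 64.6, 42.5] [0.612 0.495 0.006] [[0.553, 0.401, -0.005], [0.665, 0.58, 0.034]]
top yellow_pot 0.81 [161.6, 286.4, 24.0, 18.6] [0.313 0.384 0.052] [[0.29, 0.366, -0.001], [0.337, 0.409, 0.062]]
top yellow_pot 0.25 [123.0, 167.4, 65.6, 43.7] [0.613 0.494 0.005] [[0.552, 0.401, -0.005], [0.669, 0.581, 0.035]]
[ 0.12418366 -0.5357725   0.19664762] [[ 9.74178956e-01  2.25777238e-01 -6.69917976e-06]
 [ 2.25777238e-01 -9.74178956e-01 -2.76396247e-05]
 [-1.27665981e-05  2.54134184e-05 -1.00000000e+00]] [-0.41660537  0.12473517 -0.39658214]
```

Run:
```python
from h import *
from scipy.optimize import least_squares
a=cv2.imread('pics/scene0.png')[190:400,250:450]; b=cv2.imread('pics/top0.png')[130:300,190:430]
a=cv2.resize(a,None,fx=2,fy=2,interpolation=2);b=cv2.resize(b,(400,283),interpolation=2)
m=np.zeros((420,800,3),np.uint8);m[:,:400]=a;m[:283,400:]=b;cv2.imwrite('pics/m.png',m)
for n in ['top','scene']:
    c=cam(n); P=pts(c); hsv=cv2.cvtColor(c['img'],cv2.COLOR_RGB2HSV); v,u=np.nonzero(c['z_map']>0); H=hsv[v,u].astype(int)
    red=((H[:,0]<8)|(H[:,0]>172))&(H[:,1]>120)&(P[:,2]>.235)&(P[:,2]<.275)&(abs(P[:,0]-.54)<.1)&(abs(P[:,1]-.09)<.1)
    Q=P[red]; r=lambda q:np.hypot(Q[:,0]-q[0],Q[:,1]-q[1])
    f=least_squares(lambda q:np.where(r(q)>.045,r(q)-.066,0),[.54,.09],loss='soft_l1',f_scale=.004)
    print(n,'axis',f.x,len(Q),'z',np.median(Q[:,2]),np.percentile(Q[:,2],[5,95]))
    # ransac-less: outer extents
    print(Q.min(0),Q.max(0))
    hd=(P[:,2]>.272)&(P[:,2]<.34)&(abs(P[:,0]-.54)<.12)&(abs(P[:,1]-.09)<.12); print('handle',P[hd].mean(0),np.median(P[hd&(P[:,2]>.305)],0),hd.sum(),P[hd].min(0),P[hd].max(0))
    bl=(H[:,0]>95)&(H[:,0]<130)&(H[:,1]>100)&(P[:,2]>.2)&(P[:,2]<.26)&(abs(P[:,0]-.54)<.2)&(abs(P[:,1]+.05)<.2)
    B=P[bl];mu=np.median(B,0); w=np.linalg.svd((B-mu)[:,:2],full_matrices=False)[2][0]; t=(B-mu)[:,:2]@w
    print('lever',mu,w,'ends',mu[:2]+w*np.percentile(t,1),mu[:2]+w*np.percentile(t,99),len(B),B[:,2].max())
    st=(P[:,2]>.178)&(P[:,2]<.192)&(np.hypot(P[:,0]-.54,P[:,1]-.09)<.16); S=P[st]; (x,y),rr=cv2.minEnclosingCircle(S[:,:2].astype(np.float32)); print('lid',x,y,rr)
```

```text
top axis [0.54134679 0.09006586] 1091 z 0.25412604673820083 [0.24770753 0.26016015]
[0.47050537 0.01896477 0.24142757] [0.61422905 0.16029242 0.27484047]
handle [0.47901725 0.11387733 0.30680633] [0.48112506 0.11494084 0.31515343] 113 [0.4699778  0.1034877  0.27218375] [0.49450602 0.12536468 0.32196958]
lever [ 0.52879112 -0.09833005  0.24353737] [-0.96908999 -0.24670749] ends [ 0.5568498  -0.09118697] [ 0.50184099 -0.10519091] 140 0.2508584416723881
lid 0.5345412492752075 0.08688274025917053 0.12745362520217896
scene axis [0.54863914 0.09367351] 1174 z 0.2538703630906617 [0.24647123 0.258527  ]
[0.47575477 0.02161243 0.23700494] [0.61875582 0.16586768 0.27206145]
handle [0.48877114 0.12091174 0.29770518] [0.48777633 0.12004654 0.31376847] 195 [0.47467201 0.10676636 0.27206145] [0.49920082 0.13137035 0.32134326]
lever [ 0.53595264 -0.09279126  0.24313542] [0.97495604 0.22239768] ends [ 0.50460354 -0.09994231] [ 0.56091328 -0.08709747] 106 0.25016432074494277
lid 0.5453299283981323 0.09506559371948242 0.13603688776493073
```

View pics/m.png

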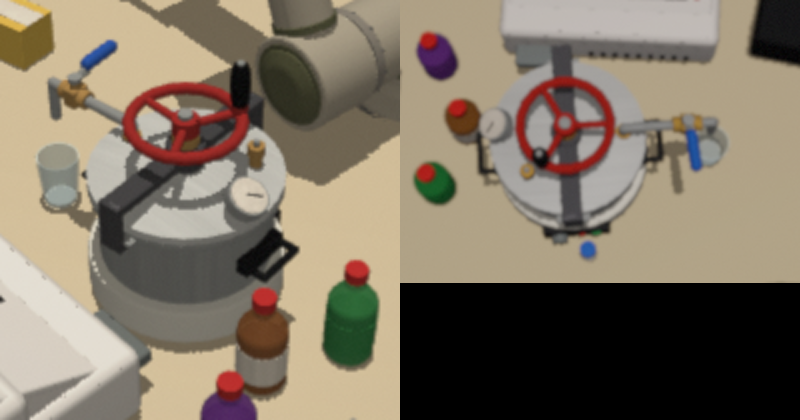

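Only one wheel is present: it is at about (186,122) in the left half, and the only other red things are the bottle caps. The blue lever is at (98,55) on the left and (693,150) on the right. The blue vial cap at (588,250) isn't it, because it stands at bench height. I'll hover near the lever and check from there.

```bash
cat >> h.py <<'E'
def rows(targets,op=-1,cur=None):
    "targets: (x,y,z,yaw_deg) -> relative rows from the current pose"
    s=arm.get_state(); R=np.array(s['tool_rot']); p=np.array(s['ee_pos']); y0=np.degrees(np.arctan2(R[1,0],R[0,0]))
    print('now',np.round(p,4),'yaw',round(y0,1),'t',round(s['time_s'],2),'F',np.round(s['force'],1),'j6',round(s['joint_pos'][5],2))
    out=[]
    for t in targets:
        d=R.T@(np.array(t[:3])-p); dy=(t[3]-y0+180)%360-180
        out.append('[%g,[%.3f,%.3f,%.3f],%.3f]'%(op,*d,-dy/90))
    print('['+','.join(out)+']')
E
python3 - <<'E'
from h import *
rows([(.124,-.536,.37,13),(.532,-.068,.37,104)])
c=cam('top');P=pts(c);b=(P[:,0]>.6)&(P[:,2]>.03)&(abs(P[:,1]-.05)<.25);Q=P[b]
for x in np.arange(.6,1,.04):
  q=Q[abs(Q[:,0]-x)<.02]
  if len(q): print(round(x,2),np.round(np.percentile(q[:,2],[50,98]),3))
E
```

```text
now [ 0.1242 -0.5358  0.1966] yaw 13.1 t 1.3 F [-0.2  0.5  0.2] j6 -0.22
[[-1,[-0.000,0.000,-0.173],0.001],[-1,[0.503,-0.364,-0.173],-1.011]]
0.6 [0.182 0.26 ]
0.64 [0.181 0.218]
0.68 [0.065 0.218]
0.72 [0.082 0.109]
0.76 [0.105 0.113]
0.8 [0.113 0.129]
0.84 [0.133 0.147]
0.88 [0.152 0.164]
0.92 [0.157 0.166]
0.96 [0.155 0.162]
```

```bash
python3 -m crank '[[-1,[0,0,-0.08],0],[-1,[0,0,-0.173],0],[-1,[0.04,-0.03,-0.173],-0.08],[-1,[0.503,-0.364,-0.173],-1.01],[-1,[0.503,-0.364,-0.173],-1.01],[-1,[0.503,-0.364,-0.173],-1.01],[-1,[0.503,-0.364,-0.173],-1.01],[-1,[0.503,-0.364,-0.173],-1.01],[-1,[0.503,-0.364,-0.173],-1.01],[-1,[0.503,-0.364,-0.173],-1.01]]'
python3 - <<'E'
from h import *
rows([(.532,-.068,.37,104)])
E
```

```text
now [ 0.1242 -0.5358  0.1966] yaw 13.1 t 1.35 F [-0.2  0.   0.4] j6 -0.22
[[-1,[0.503,-0.364,-0.173],-1.011]]out of range: row 4 has -1.01, outside -1 to 1
```

```bash
python3 -m crank '[[-1,[0,0,-0.08],0],[-1,[0,0,-0.173],0],[-1,[0.04,-0.03,-0.173],-0.08],[-1,[0.503,-0.364,-0.173],-1],[-1,[0.503,-0.364,-0.173],-1],[-1,[0.503,-0.364,-0.173],-1],[-1,[0.503,-0.364,-0.173],-1],[-1,[0.503,-0.364,-0.173],-1],[-1,[0.503,-0.364,-0.173],-1],[-1,[0.503,-0.364,-0.173],-1]]'
python3 - <<'E'
from h import *
rows([(.532,-.068,.37,104)])
E
```

```text
time_s: 2.18
ee_pos: [0.329, -0.2995, 0.3425]
tool_rot: [[0.331, 0.944, 0.0], [0.944, -0.331, -0.0], [-0.0, 0.0, -1.0]]
force: [0.6, -0.7, 0.5]
grip_width: 0.003
grasp_force: 0.0
now [ 0.329  -0.2995  0.3425] yaw 70.7 t 2.18 F [ 0.6 -0.7  0.5] j6 -0.67
[[-1,[0.286,0.115,-0.028],-0.370]]
```

```bash
python3 -m crank '[[-1,[0.286,0.115,-0.028],-0.37],[-1,[0.286,0.115,-0.028],-0.37],[-1,[0.286,0.115,-0.028],-0.37],[-1,[0.286,0.115,-0.028],-0.37],[-1,[0.286,0.115,-0.028],-0.37],[-1,[0.286,0.115,-0.028],-0.37],[-1,[0.286,0.115,-0.028],-0.37],[-1,[0.286,0.115,-0.028],-0.37],[-1,[0.286,0.115,-0.028],-0.37],[-1,[0.286,0.115,-0.028],-0.37]]'
cat > see.py <<'E'
from h import *
from scipy.optimize import least_squares
def feats(n):
    c=cam(n); P=pts(c); hsv=cv2.cvtColor(c['img'],cv2.COLOR_RGB2HSV); v,u=np.nonzero(c['z_map']>0); H=hsv[v,u].astype(int)
    bl=(H[:,0]>95)&(H[:,0]<130)&(H[:,1]>100)&(P[:,2]>.2)&(P[:,2]<.26)&(abs(P[:,0]-.56)<.12)&(abs(P[:,1]+.1)<.12)
    B=P[bl]
    if len(B)>20:
        mu=np.median(B,0); w=np.linalg.svd((B-B.mean(0))[:,:2],full_matrices=False)[2][0]; t=(B-mu)[:,:2]@w
        print(n,'lever dir deg',np.degrees(np.arctan2(w[1],w[0])),'mean',B.mean(0),'ends',mu[:2]+w*t.min(),mu[:2]+w*t.max(),len(B))
    red=((H[:,0]<8)|(H[:,0]>172))&(H[:,1]>120)&(P[:,2]>.235)&(P[:,2]<.28)&(np.hypot(P[:,0]-.545,P[:,1]-.09)<.09)
    Q=P[red]
    if len(Q)>50:
        r=lambda q:np.hypot(Q[:,0]-q[0],Q[:,1]-q[1])
        f=least_squares(lambda q:np.where(r(q)>.045,r(q)-.066,0),[.545,.09],loss='soft_l1',f_scale=.004); print(n,'axis',f.x,len(Q))
    hd=(P[:,2]>.30)&(P[:,2]<.325)&(abs(P[:,0]-.545)<.09)&(abs(P[:,1]-.09)<.09)&(H[:,2]<90)
    if hd.sum()>10: q=P[hd].mean(0); print(n,'handle top',q,hd.sum(),P[hd].min(0),P[hd].max(0))
    return c
E
python3 - <<'E'
from see import *
for n in ['wrist','top','scene']: c=feats(n); save(n+'1',c['img'])
rows([(.532,-.068,.37,104)])
E
```

```text
time_s: 3.02
ee_pos: [0.5329, -0.0701, 0.3698]
tool_rot: [[-0.238, 0.971, -0.001], [0.971, 0.238, -0.0], [0.0, -0.001, -1.0]]
force: [0.1, -0.8, 1.1]
grip_width: -0.001
grasp_force: 0.0
wrist lever dir deg 14.341817149674293 mean [ 0.53048697 -0.09493853  0.24133065] ends [ 0.50046151 -0.10244807] [ 0.56041584 -0.08711929] 1397
wrist axis [0.54363025 0.09245823] 8218
top axis [0.54147339 0.08923395] 880
top handle top [0.47891089 0.11416009 0.31257414] 60 [0.47006807 0.10433393 0.30270575] [0.4896108  0.125126   0.32198094]
scene lever dir deg 13.477539593597568 mean [ 0.5353247  -0.09297371  0.2417625 ] ends [ 0.50326486 -0.10033846] [ 0.56384261 -0.08582014] 99
scene axis [0.54851162 0.09381325] 1174
scene handle top [0.48951481 0.12100376 0.30988591] 71 [0.47948047 0.10829552 0.30086372] [0.49806465 0.12946983 0.31836155]
now [ 0.5321 -0.0715  0.3702] yaw 103.6 t 3.17 F [-0.1  0.2  0.2] j6 -0.59
[[-1,[0.003,0.001,0.000],-0.005]]
```

View pics/wrist1.png

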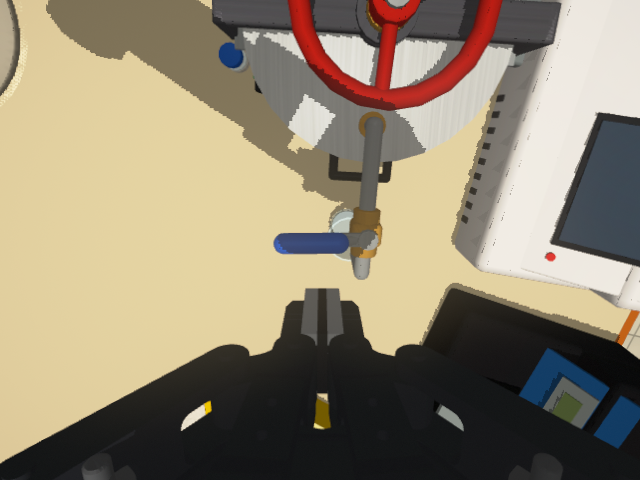

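Run:
```python
from h import *
rows([(.517,-.062,.37,104),(.517,-.062,.219,104)])
```

```text
now [ 0.5321 -0.0715  0.3702] yaw 103.6 t 3.17 F [-0.1  0.2  0.2] j6 -0.59
[[-1,[0.013,-0.012,0.000],-0.005],[-1,[0.013,-0.012,0.151],-0.005]]
```

```bash
python3 -m crank '[[-1,[0.013,-0.012,0],0],[-1,[0.013,-0.012,0.03],0],[-1,[0.013,-0.012,0.06],0],[-1,[0.013,-0.012,0.09],0],[-1,[0.013,-0.012,0.12],0],[-1,[0.013,-0.012,0.14],0],[-1,[0.013,-0.012,0.151],0],[-1,[0.013,-0.012,0.151],0]]'
cat > lev.py <<'E'
from h import *
import sys
a=np.radians(np.linspace(*map(float,sys.argv[1:3]),int(sys.argv[3]))); pv=np.array([.579,-.0825]); off=float(sys.argv[4]); z=float(sys.argv[5])
T=[]
for p in a:
    g=pv+.055*np.array([np.cos(p),np.sin(p)])-off*np.array([-np.sin(p),np.cos(p)]); T.append((*g,z,np.degrees(p)-90))
rows(T)
E
python3 lev.py 194 218 9 .020 .219
```

```text
time_s: 3.83
ee_pos: [0.5164, -0.0615, 0.217]
tool_rot: [[-0.234, 0.972, -0.004], [0.972, 0.234, 0.001], [0.002, -0.004, -1.0]]
force: [-0.2, -0.1, 0.4]
grip_width: 0.001
grasp_force: 0.0
now [ 0.5164 -0.0615  0.217 ] yaw 103.5 t 3.83 F [-0.2 -0.1  0.4] j6 -0.58
[[-1,[-0.016,0.001,-0.002],-0.005],[-1,[-0.018,-0.000,-0.002],-0.038],[-1,[-0.021,-0.001,-0.002],-0.072],[-1,[-0.024,-0.002,-0.002],-0.105],[-1,[-0.027,-0.002,-0.002],-0.138],[-1,[-0.030,-0.002,-0.002],-0.172],[-1,[-0.034,-0.003,-0.002],-0.205],[-1,[-0.037,-0.003,-0.002],-0.238],[-1,[-0.040,-0.002,-0.002],-0.272]]
```

```bash
python3 -m crank '[[-1,[-0.009,0,-0.002],0],[-1,[-0.016,0.001,-0.002],0],[-1,[-0.018,0,-0.002],-0.04],[-1,[-0.021,-0.001,-0.002],-0.07],[-1,[-0.024,-0.002,-0.002],-0.1],[-1,[-0.027,-0.002,-0.002],-0.14],[-1,[-0.03,-0.002,-0.002],-0.17],[-1,[-0.034,-0.003,-0.002],-0.2],[-1,[-0.037,-0.003,-0.002],-0.24],[-1,[-0.04,-0.002,-0.002],-0.27]]';python3 lev.py 220 256 10 .020 .219
```

```text
time_s: 4.67
ee_pos: [0.526, -0.1016, 0.2225]
tool_rot: [[-0.617, 0.787, 0.002], [0.787, 0.617, -0.001], [-0.002, 0.001, -1.0]]
force: [0.5, 0.3, -0.6]
grip_width: 0.002
grasp_force: 0.0
now [ 0.526  -0.1016  0.2225] yaw 128.1 t 4.67 F [ 0.5  0.3 -0.6] j6 -1.08
[[-1,[0.000,-0.002,0.004],-0.022],[-1,[-0.003,-0.003,0.004],-0.066],[-1,[-0.007,-0.004,0.004],-0.110],[-1,[-0.011,-0.005,0.004],-0.155],[-1,[-0.016,-0.005,0.004],-0.199],[-1,[-0.020,-0.005,0.004],-0.244],[-1,[-0.024,-0.005,0.004],-0.288],[-1,[-0.028,-0.004,0.004],-0.333],[-1,[-0.032,-0.003,0.004],-0.377],[-1,[-0.036,-0.002,0.004],-0.422]]
```

```bash
python3 -m crank '[[-1,[0,-0.002,0.002],-0.02],[-1,[-0.003,-0.003,0.002],-0.07],[-1,[-0.007,-0.004,0.002],-0.11],[-1,[-0.011,-0.005,0.002],-0.16],[-1,[-0.016,-0.005,0.002],-0.2],[-1,[-0.02,-0.005,0.002],-0.24],[-1,[-0.024,-0.005,0.002],-0.29],[-1,[-0.028,-0.004,0.002],-0.33],[-1,[-0.032,-0.003,0.002],-0.38],[-1,[-0.036,-0.002,0.002],-0.42]]';python3 lev.py 257 276 7 .020 .219; python3 -c "
from see import *
for n in ['top','scene','wrist']: feats(n)"
```

```text
time_s: 5.5
ee_pos: [0.5467, -0.1313, 0.2205]
tool_rot: [[-0.97, 0.243, 0.002], [0.243, 0.97, -0.001], [-0.003, -0.001, -1.0]]
force: [-1.5, 0.0, 0.7]
grip_width: 0.0
grasp_force: 0.0
now [ 0.5467 -0.1313  0.2205] yaw 165.9 t 5.5 F [-1.5  0.   0.7] j6 -1.77
[[-1,[-0.001,-0.000,0.002],-0.012],[-1,[-0.004,-0.001,0.002],-0.047],[-1,[-0.007,-0.002,0.002],-0.082],[-1,[-0.010,-0.003,0.002],-0.118],[-1,[-0.013,-0.003,0.002],-0.153],[-1,[-0.016,-0.003,0.002],-0.188],[-1,[-0.020,-0.003,0.002],-0.223]]
top axis [0.54130061 0.09010697] 1091
top handle top [0.47871383 0.11412582 0.31153467] 63 [0.46992595 0.1043531  0.3006717 ] [0.48979994 0.12524401 0.32123765]
scene lever dir deg 13.950519813145059 mean [ 0.53507497 -0.09307012  0.24194484] ends [ 0.50255134 -0.1009423 ] [ 0.56392747 -0.0856958 ] 102
scene axis [0.54873467 0.09361201] 1160
scene handle top [0.48937093 0.12070937 0.30974121] 72 [0.47850887 0.10775051 0.30026315] [0.49843624 0.12835444 0.31813646]
wrist lever dir deg 14.391961840106374 mean [ 0.52716069 -0.0982921   0.24185491] ends [ 0.49944295 -0.10531633] [ 0.56013231 -0.08974303] 5265
```

```bash
python3 -c "
from h import *
a=cam('wrist')['img'];b=cam('scene')['img'][180:300,240:400]
m=np.zeros((480,800,3),np.uint8);m[:360,:400]=cv2.resize(a,(480,360))[:,:400];m[:300,400:]=cv2.resize(b,(400,300),interpolation=2)
save('m2',m);print(arm.get_state()['ee_pos'])"
```

```text
[ 0.54607406 -0.13024665  0.21971351]
```

View pics/m2.png

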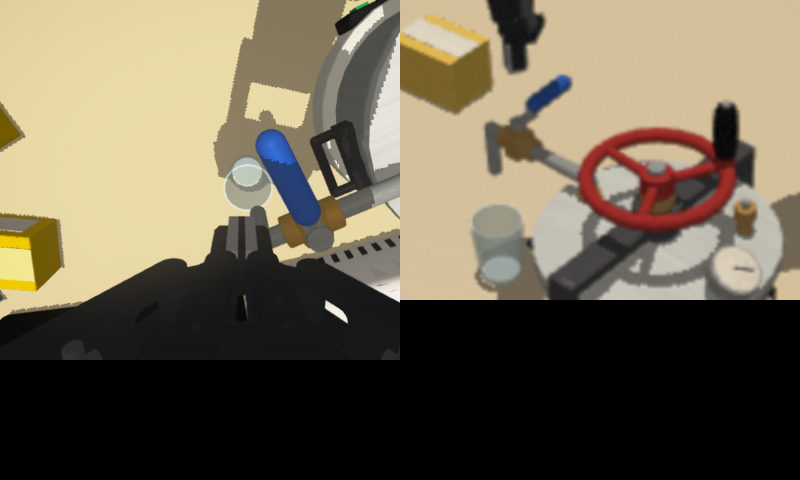

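```bash
python3 -c "
from h import *
p=arm.get_state()['ee_pos']
for n in ['scene','top','wrist']:
    c=cam(n); print(n,proj(c,[p,[.5257,-.096,.235]]), 'campos',-c['R'].T@c['t'])
    P=pts(c); b=np.hypot(P[:,0]-.546,P[:,1]+.13)<.03; print(np.round(P[b][np.argsort(P[b][:,2])][::max(1,b.sum()//12)],3).tolist())
    g=c['img'].mean(2)[c['z_map']>0]; m=(g<60)&(P[:,2]>.2)&(P[:,2]<.3)&(np.hypot(P[:,0]-.55,P[:,1]+.13)<.12)
    if m.sum(): print('dark',P[m].mean(0),P[m].min(0),P[m].max(0),m.sum())
c=cam('scene');cv2.imwrite('pics/m3.png',cv2.resize(cv2.cvtColor(c['img'],4)[120:270,220:420],(800,600),interpolation=2))
"
```

```text
scene [[287.44151383 219.3514306 ]
 [301.40493095 217.36560789]] campos [1.20420682 0.89122882 1.06632373]
[[0.539, -0.142, -0.003], [0.561, -0.151, 0.04], [0.561, -0.142, 0.071], [0.547, -0.113, 0.27], [0.556, -0.124, 0.289], [0.563, -0.118, 0.322], [0.56, -0.142, 0.341], [0.557, -0.144, 0.358], [0.57, -0.112, 0.428], [0.55, -0.157, 0.55], [0.568, -0.117, 0.554], [0.551, -0.119, 0.555]]
dark [ 0.54588301 -0.1052615   0.26004535] [ 0.52028644 -0.14308478  0.23446065] [ 0.5609457  -0.07853621  0.2991008 ] 108
top [[378.91050333 216.24709148]
 [364.65629472 221.40242979]] campos [ 0.18185235 -0.02839198  1.68573348]
[[0.551, -0.101, 0.24], [0.517, -0.136, 0.544], [0.521, -0.126, 0.547], [0.517, -0.134, 0.549], [0.527, -0.113, 0.55], [0.548, -0.146, 0.551], [0.566, -0.122, 0.552], [0.531, -0.121, 0.553], [0.561, -0.139, 0.554], [0.53, -0.151, 0.554], [0.549, -0.125, 0.555], [0.554, -0.118, 0.556], [0.544, -0.134, 0.56]]
dark [ 0.55906748 -0.1005171   0.24404128] [ 0.53302361 -0.13021259  0.20844651] [ 0.57892085 -0.07555635  0.29950404] 15
wrist [[319.95368164 275.81938169]
 [384.71652678 229.23905069]] campos [ 0.47430591 -0.11134097  0.39640296]
[[0.518, -0.134, -0.003], [0.538, -0.121, 0.257], [0.555, -0.132, 0.291], [0.532, -0.135, 0.302], [0.553, -0.135, 0.308], [0.535, -0.151, 0.311], [0.527, -0.138, 0.32], [0.526, -0.14, 0.328], [0.533, -0.112, 0.334], [0.528, -0.131, 0.337], [0.53, -0.149, 0.34], [0.533, -0.114, 0.343], [0.524, -0.135, 0.35]]
dark [ 0.53938794 -0.12750618  0.28616318] [ 0.52745121 -0.15438752  0.2027057 ] [ 0.5850677  -0.09769786  0.29999915] 3470
```

View pics/m3.png

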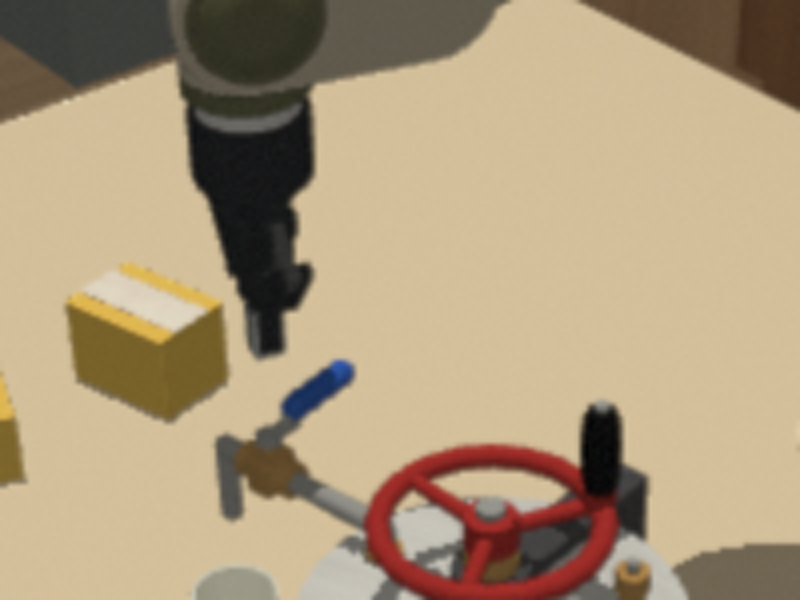

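```bash
python3 -c "
from h import *
s=arm.get_state();p=np.array(s['ee_pos']);R=np.array(s['tool_rot'])
for n in ['scene','wrist']:
    c=cam(n); P=pts(c); T=(P-p)@R; b=(np.abs(T[:,:2]).max(1)<.045)&(T[:,2]>-.08)&(T[:,2]<.02)&(P[:,2]>.2)
    T=T[b]; print(n,len(T))
    for z0 in np.arange(-.08,.02,.008):
        q=T[(T[:,2]>=z0)&(T[:,2]<z0+.008)]
        if len(q): print(round(z0,3),len(q),np.round(q.min(0)[:2],3),np.round(q.max(0)[:2],3))
"
```

```text
scene 297
-0.08 8 [-0.013 -0.02 ] [-0.007  0.019]
-0.072 26 [-0.012 -0.01 ] [0.007 0.017]
-0.064 24 [-0.012 -0.01 ] [0.005 0.016]
-0.056 32 [-0.012 -0.007] [0.011 0.018]
-0.048 14 [-0.012 -0.003] [0.01  0.014]
-0.04 9 [-0.011 -0.005] [0.012 0.008]
-0.032 45 [-0.004  0.013] [0.044 0.045]
-0.024 58 [-0.006  0.013] [0.044 0.045]
-0.016 22 [-0.026  0.025] [0.042 0.045]
-0.008 4 [-0.021  0.038] [0.004 0.043]
-0.0 16 [-0.037  0.032] [-0.026  0.045]
0.008 33 [-0.044  0.011] [-0.03   0.044]
0.016 6 [-0.044  0.013] [-0.036  0.044]
wrist 11402
-0.08 1467 [-0.012 -0.031] [0.014 0.03 ]
-0.072 1049 [-0.012 -0.013] [0.012 0.014]
-0.064 904 [ 0.005 -0.013] [0.011 0.014]
-0.056 795 [ 0.006 -0.013] [0.011 0.014]
-0.048 590 [ 0.006 -0.013] [0.011 0.014]
-0.04 87 [ 0.006 -0.006] [0.011 0.011]
-0.032 1236 [-0.     0.012] [0.045 0.042]
-0.024 3520 [-0.005  0.008] [0.045 0.045]
-0.016 229 [-0.026  0.007] [0.044 0.045]
-0.008 40 [-0.025  0.041] [-0.012  0.045]
-0.0 695 [-0.035  0.028] [-0.015  0.045]
0.008 711 [-0.039  0.021] [-0.014  0.044]
0.016 79 [-0.026  0.021] [-0.014  0.035]
```

The fingertips really end about 38 mm above the reported TCP, on both cameras, so the finger passed over the lever without touching it. I'll go back and apply that offset.

```bash
sed -i "s/np.array(t\[:3\])-p)/np.array(t[:3])-[0,0,.038]-p)/; s/print('now',np.round(p,4)/print('now real',np.round(p+[0,0,.038],4)/" h.py
python3 - <<'E'
from h import *
rows([(.546,-.13,.30,166),(.517,-.062,.30,104)])
E
```

```text
now real [ 0.546  -0.1297  0.2572] yaw 165.7 t 6.05 F [0.  0.4 0. ] j6 -1.77
[[-1,[-0.000,-0.000,-0.043],-0.003],[-1,[0.045,0.059,-0.043],0.686]]
```

```bash
python3 -m crank '[[-1,[0,0,-0.03],0],[-1,[0,0,-0.043],0],[-1,[0.045,0.059,-0.043],0.69],[-1,[0.045,0.059,-0.043],0.69],[-1,[0.045,0.059,-0.043],0.69],[-1,[0.045,0.059,-0.043],0.69],[-1,[0.045,0.059,-0.043],0.69],[-1,[0.045,0.059,-0.043],0.69],[-1,[0.045,0.059,-0.043],0.69],[-1,[0.045,0.059,-0.043],0.69]]'
python3 - <<'E'
from h import *
rows([(.517,-.062,.30,104),(.517,-.062,.219,104)])
E
```

```text
time_s: 6.88
ee_pos: [0.5169, -0.0614, 0.2622]
tool_rot: [[-0.311, 0.951, 0.0], [0.951, 0.311, -0.0], [-0.0, 0.0, -1.0]]
force: [-0.5, -0.0, 0.7]
grip_width: 0.003
grasp_force: 0.0
now real [ 0.5169 -0.0614  0.3002] yaw 108.1 t 6.88 F [-0.5 -0.   0.7] j6 -0.66
[[-1,[-0.001,-0.000,0.000],0.045],[-1,[-0.001,-0.000,0.081],0.045]]
```

```bash
python3 -m crank '[[-1,[0,0,0.02],0.045],[-1,[0,0,0.04],0.045],[-1,[0,0,0.06],0.045],[-1,[0,0,0.075],0.045],[-1,[0,0,0.081],0.045],[-1,[0,0,0.081],0.045]]';python3 lev.py 194 218 9 .020 .219
```

```text
time_s: 7.38
ee_pos: [0.5164, -0.0613, 0.1801]
tool_rot: [[-0.249, 0.969, -0.002], [0.969, 0.249, 0.001], [0.001, -0.002, -1.0]]
force: [0.4, 0.1, -0.2]
grip_width: 0.004
grasp_force: 0.0
now real [ 0.5164 -0.0613  0.2181] yaw 104.4 t 7.38 F [ 0.4  0.1 -0.2] j6 -0.6
[[-1,[-0.016,0.000,-0.001],0.004],[-1,[-0.019,-0.001,-0.001],-0.029],[-1,[-0.022,-0.001,-0.001],-0.062],[-1,[-0.025,-0.002,-0.001],-0.096],[-1,[-0.028,-0.003,-0.001],-0.129],[-1,[-0.031,-0.003,-0.001],-0.162],[-1,[-0.034,-0.003,-0.001],-0.196],[-1,[-0.037,-0.003,-0.001],-0.229],[-1,[-0.040,-0.003,-0.001],-0.262]]
```

```bash
python3 -m crank '[[-1,[-0.009,0,0],0],[-1,[-0.016,0,0],0],[-1,[-0.019,-0.001,0],-0.03],[-1,[-0.022,-0.001,0],-0.06],[-1,[-0.025,-0.002,0],-0.1],[-1,[-0.028,-0.003,0],-0.13],[-1,[-0.031,-0.003,0],-0.16],[-1,[-0.034,-0.003,0],-0.2],[-1,[-0.037,-0.003,0],-0.23],[-1,[-0.04,-0.003,0],-0.26]]';python3 lev.py 220 256 10 .020 .219; python3 -c "
from see import *
for n in ['scene','wrist']: feats(n)"
```

```text
time_s: 8.22
ee_pos: [0.524, -0.1018, 0.1821]
tool_rot: [[-0.614, 0.789, 0.0], [0.789, 0.614, -0.0], [-0.0, 0.0, -1.0]]
force: [-1.9, 2.2, 1.2]
grip_width: 0.001
grasp_force: 1.4
now real [ 0.524  -0.1018  0.2201] yaw 127.9 t 8.22 F [-1.9  2.2  1.2] j6 -1.08
[[-1,[-0.001,-0.000,0.001],-0.023],[-1,[-0.005,-0.002,0.001],-0.068],[-1,[-0.009,-0.002,0.001],-0.112],[-1,[-0.013,-0.003,0.001],-0.157],[-1,[-0.017,-0.003,0.001],-0.201],[-1,[-0.021,-0.003,0.001],-0.245],[-1,[-0.025,-0.003,0.001],-0.290],[-1,[-0.029,-0.002,0.001],-0.334],[-1,[-0.033,-0.002,0.001],-0.379],[-1,[-0.037,-0.000,0.001],-0.423]]
scene lever dir deg 33.88444456228208 mean [ 0.551232   -0.10324182  0.24238477] ends [ 0.52922003 -0.11819673] [ 0.56526555 -0.09398935] 56
scene axis [0.54849654 0.09370897] 1168
scene handle top [0.48902918 0.12075621 0.30963827] 71 [0.47825915 0.11036871 0.30011956] [0.49600078 0.1286478  0.31804885]
wrist lever dir deg -113.67115153403896 mean [ 0.53799572 -0.11753117  0.24367719] ends [ 0.54928504 -0.09273555] [ 0.53654633 -0.12179489] 120
wrist axis [0.54542543 0.0845872 ] 2070
```

Lever is moving with light force. Continuing.

```bash
python3 -m crank '[[-1,[-0.001,0,0],-0.02],[-1,[-0.005,-0.002,0],-0.07],[-1,[-0.009,-0.002,0],-0.11],[-1,[-0.013,-0.003,0],-0.16],[-1,[-0.017,-0.003,0],-0.2],[-1,[-0.021,-0.003,0],-0.25],[-1,[-0.025,-0.003,0],-0.29],[-1,[-0.029,-0.002,0],-0.33],[-1,[-0.033,-0.002,0],-0.38],[-1,[-0.037,0,0],-0.42]]';python3 lev.py 258 278 8 .020 .219
```

```text
time_s: 9.15
ee_pos: [0.5464, -0.131, 0.1816]
tool_rot: [[-0.969, 0.247, -0.0], [0.247, 0.969, -0.001], [0.0, -0.001, -1.0]]
force: [-3.5, -2.3, 0.7]
grip_width: 0.001
grasp_force: 1.8
now real [ 0.5464 -0.131   0.2196] yaw 165.7 t 9.15 F [-3.5 -2.3  0.7] j6 -1.77
[[-1,[-0.002,-0.001,0.001],-0.026],[-1,[-0.005,-0.002,0.001],-0.057],[-1,[-0.007,-0.002,0.001],-0.089],[-1,[-0.010,-0.003,0.001],-0.121],[-1,[-0.013,-0.003,0.001],-0.153],[-1,[-0.016,-0.003,0.001],-0.184],[-1,[-0.019,-0.003,0.001],-0.216],[-1,[-0.022,-0.003,0.001],-0.248]]
```

```bash
python3 -m crank '[[-1,[-0.002,-0.001,0],-0.03],[-1,[-0.005,-0.002,0],-0.06],[-1,[-0.007,-0.002,0],-0.09],[-1,[-0.01,-0.003,0],-0.12],[-1,[-0.013,-0.003,0],-0.15],[-1,[-0.016,-0.003,0],-0.18],[-1,[-0.019,-0.003,0],-0.22],[-1,[-0.022,-0.003,0],-0.25],[-1,[-0.022,-0.003,0],-0.25]]';python3 lev.py 278 280 2 .020 .219; python3 -c "
from see import *
for n in ['scene','wrist','top']: feats(n)"
```

```text
time_s: 9.9
ee_pos: [0.5673, -0.1394, 0.1815]
tool_rot: [[-0.99, -0.141, -0.0], [-0.141, 0.99, -0.001], [0.0, -0.001, -1.0]]
force: [-2.0, -1.0, 1.9]
grip_width: 0.003
grasp_force: 1.2
now real [ 0.5673 -0.1394  0.2195] yaw -171.9 t 9.9 F [-2.  -1.   1.9] j6 -2.15
[[-1,[0.001,-0.000,0.001],0.001],[-1,[-0.001,-0.001,0.001],-0.021]]
scene lever dir deg 102.56262027631864 mean [ 0.58965152 -0.12955418  0.24170507] ends [ 0.59726219 -0.15959381] [ 0.58454537 -0.10252717] 119
scene axis [0.54858877 0.09355289] 1165
scene handle top [0.48932058 0.120938   0.30962617] 73 [0.47781926 0.10820335 0.30035988] [0.49640166 0.12838333 0.31983372]
wrist lever dir deg -57.932767521699546 mean [ 0.5863827  -0.13224353  0.24213942] ends [ 0.5731027 -0.1111549] [ 0.59087981 -0.13953007] 162
top axis [0.541324   0.09011377] 1090
top handle top [0.47890937 0.11422917 0.31148339] 61 [0.47107298 0.10440074 0.30007057] [0.49023297 0.12524957 0.31937796]
```

Lever is at 282.5° against the pipe direction of 281°, so it is open. Now back off and hover behind the handle.

```bash
python3 -m crank '[[-1,[0.015,0,0],0],[-1,[0.02,0,0],0],[-1,[0.02,0,-0.04],0],[-1,[0.02,0,-0.08],0],[-1,[0.02,0,-0.12],0],[-1,[0.02,0,-0.13],0]]'
python3 - <<'E'
from h import *
rows([(.499,.1525,.345,67)])
E
```

```text
time_s: 10.55
ee_pos: [0.5487, -0.1418, 0.3181]
tool_rot: [[-0.99, -0.14, 0.01], [-0.14, 0.99, -0.005], [-0.01, -0.006, -1.0]]
force: [0.8, 0.2, 0.9]
grip_width: -0.001
grasp_force: 0.0
now real [ 0.5487 -0.1418  0.3561] yaw -172.0 t 10.55 F [0.8 0.2 0.9] j6 -2.17
[[-1,[0.008,0.298,0.009],1.345]]
```

```bash
python3 -m crank '[[-1,[0.008,0.298,0.009],0.8],[-1,[0.008,0.298,0.009],0.8],[-1,[0.008,0.298,0.009],0.8],[-1,[0.008,0.298,0.009],0.8],[-1,[0.008,0.298,0.009],0.8],[-1,[0.008,0.298,0.009],0.8],[-1,[0.008,0.298,0.009],0.8],[-1,[0.008,0.298,0.009],0.8],[-1,[0.008,0.298,0.009],0.8],[-1,[0.008,0.298,0.009],0.8]]'
python3 - <<'E'
from h import *
rows([(.499,.1525,.345,67)])
E
```

```text
time_s: 11.38
ee_pos: [0.4971, 0.1544, 0.3025]
tool_rot: [[-0.501, 0.865, 0.001], [0.865, 0.501, 0.001], [0.0, 0.001, -1.0]]
force: [0.1, -0.5, -0.9]
grip_width: 0.001
grasp_force: 0.0
now real [0.4971 0.1544 0.3405] yaw 120.1 t 11.38 F [ 0.1 -0.5 -0.9] j6 -0.45
[[-1,[-0.003,0.001,-0.005],0.590]]
```

```bash
python3 -m crank '[[-1,[-0.003,0.001,0],0.59],[-1,[-0.003,0.001,0],0.59],[-1,[-0.003,0.001,0],0.59],[-1,[-0.003,0.001,0],0.59],[-1,[-0.003,0.001,0],0.59],[-1,[-0.003,0.001,0],0.59],[-1,[-0.003,0.001,0],0.59],[-1,[-0.003,0.001,0],0.59]]'
python3 - <<'E'
from see import *
c=feats('wrist'); save('w4',c['img'])
rows([(.499,.1525,.345,67),(.499,.1525,.275,67)])
E
```

```text
time_s: 12.05
ee_pos: [0.5, 0.1506, 0.3024]
tool_rot: [[0.394, 0.919, 0.001], [0.919, -0.394, 0.001], [0.001, 0.001, -1.0]]
force: [0.2, -1.1, 0.0]
grip_width: 0.001
grasp_force: 0.0
wrist axis [0.54238009 0.09334598] 13941
now real [0.5    0.1506 0.3404] yaw 66.8 t 12.1 F [ 0.9 -0.2 -0.4] j6 0.47
[[-1,[0.001,-0.002,-0.005],-0.002],[-1,[0.001,-0.002,0.065],-0.002]]
```

View pics/w4.png

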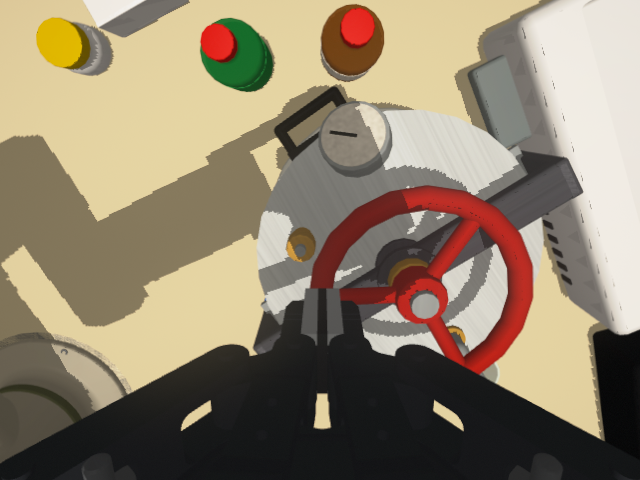

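```bash
cat > wh.py <<'E'
from h import *
import sys
f0,f1,n,off,z,yo=map(float,sys.argv[1:7])  # yo: yaw = phi+yo
ax=np.array([.5435,.0925]); T=[]
for f in np.linspace(f0,f1,int(n)):
    p=np.radians(f); u=np.array([np.cos(p),np.sin(p)]); d=np.array([-u[1],u[0]])
    T.append((*(ax+.066*u-off*d),z,f+yo))
rows(T)
E
python3 -m crank '[[-1,[0.001,-0.002,0.02],0],[-1,[0.001,-0.002,0.04],0],[-1,[0.001,-0.002,0.055],0],[-1,[0.001,-0.002,0.065],0],[-1,[0.001,-0.002,0.065],0]]'; python3 wh.py 157 184 10 .0235 .275 -90;  python3 -c "
from see import *
for n in ['scene','top']: feats(n)"
```

```text
time_s: 12.52
ee_pos: [0.4976, 0.1522, 0.2353]
tool_rot: [[0.386, 0.922, -0.003], [0.922, -0.386, 0.0], [-0.001, -0.003, -1.0]]
force: [-0.1, 0.5, -0.2]
grip_width: -0.003
grasp_force: 0.0
now real [0.4976 0.1522 0.2733] yaw 67.3 t 12.52 F [-0.1  0.5 -0.2] j6 0.47
[[-1,[-0.013,-0.001,-0.002],0.003],[-1,[-0.017,-0.002,-0.002],-0.030],[-1,[-0.021,-0.003,-0.002],-0.064],[-1,[-0.024,-0.003,-0.002],-0.097],[-1,[-0.028,-0.004,-0.002],-0.130],[-1,[-0.031,-0.004,-0.002],-0.164],[-1,[-0.035,-0.005,-0.002],-0.197],[-1,[-0.039,-0.005,-0.002],-0.230],[-1,[-0.042,-0.005,-0.002],-0.264],[-1,[-0.046,-0.004,-0.002],-0.297]]
scene lever dir deg 100.36277821684524 mean [ 0.59037877 -0.13116399  0.24193424] ends [ 0.59675781 -0.16365943] [ 0.58564163 -0.10286977] 112
scene axis [0.54893359 0.09333222] 1140
scene handle top [0.50340286 0.15475768 0.31538814] 168 [0.46399063 0.10988732 0.30002656] [0.5325283  0.17593812 0.32497105]
top lever dir deg -77.1284005599961 mean [ 0.58344718 -0.13252306  0.24280691] ends [ 0.57731759 -0.10572286] [ 0.59023106 -0.16223473] 137
top axis [0.54194249 0.09171968] 760
top handle top [0.47787982 0.13725237 0.31412755] 14 [0.4653955  0.10418718 0.30277169] [0.48512316 0.15320421 0.32383141]
```

```bash
python3 -m crank '[[-1,[-0.007,-0.001,-0.002],0],[-1,[-0.013,-0.001,-0.002],0],[-1,[-0.017,-0.002,-0.002],-0.03],[-1,[-0.021,-0.003,-0.002],-0.06],[-1,[-0.024,-0.003,-0.002],-0.1],[-1,[-0.028,-0.004,-0.002],-0.13],[-1,[-0.031,-0.004,-0.002],-0.16],[-1,[-0.035,-0.005,-0.002],-0.2],[-1,[-0.039,-0.005,-0.002],-0.23],[-1,[-0.042,-0.005,-0.002],-0.26]]'; python3 wh.py 185 221 10 .0235 .275 -90;  python3 -c "
from see import *
for n in ['scene','top']: feats(n)"
```

```text
time_s: 13.45
ee_pos: [0.4776, 0.1154, 0.2403]
tool_rot: [[-0.014, 1.0, 0.002], [1.0, 0.014, 0.002], [0.002, 0.002, -1.0]]
force: [0.4, 5.2, 2.5]
grip_width: 0.001
grasp_force: 2.3
now real [0.4776 0.1154 0.2783] yaw 90.8 t 13.45 F [0.4 5.2 2.5] j6 -0.02
[[-1,[-0.005,-0.002,0.003],-0.047],[-1,[-0.010,-0.003,0.003],-0.091],[-1,[-0.015,-0.004,0.003],-0.136],[-1,[-0.020,-0.004,0.003],-0.180],[-1,[-0.025,-0.004,0.003],-0.225],[-1,[-0.029,-0.004,0.003],-0.269],[-1,[-0.034,-0.004,0.003],-0.313],[-1,[-0.039,-0.003,0.003],-0.358],[-1,[-0.044,-0.002,0.003],-0.402],[-1,[-0.048,0.000,0.003],-0.447]]
scene lever dir deg 100.88248686248699 mean [ 0.59069723 -0.13029438  0.24238346] ends [ 0.59646851 -0.16124945] [ 0.58504349 -0.10182233] 114
scene axis [0.54833362 0.09371513] 1169
scene handle top [0.48353138 0.12248092 0.31210646] 96 [0.45606223 0.09323348 0.30028519] [0.5058016  0.13034238 0.32472091]
top lever dir deg -76.80607347473672 mean [ 0.58334562 -0.13231042  0.24289233] ends [ 0.5776517 -0.1055626] [ 0.59071618 -0.16128987] 137
top axis [0.5418187  0.09173185] 450
```

```bash
python3 -m crank '[[-1,[-0.005,-0.002,0.001],-0.05],[-1,[-0.01,-0.003,0.001],-0.09],[-1,[-0.015,-0.004,0.001],-0.14],[-1,[-0.02,-0.004,0.001],-0.18],[-1,[-0.025,-0.004,0.001],-0.22],[-1,[-0.029,-0.004,0.001],-0.27],[-1,[-0.034,-0.004,0.001],-0.31],[-1,[-0.039,-0.003,0.001],-0.36],[-1,[-0.044,-0.002,0.001],-0.4],[-1,[-0.048,0,0.001],-0.45]]'; python3 wh.py 225 261 10 .0235 .276 -90
```

```text
time_s: 14.38
ee_pos: [0.4776, 0.0673, 0.2388]
tool_rot: [[-0.659, 0.752, -0.0], [0.752, 0.659, 0.001], [0.001, 0.0, -1.0]]
force: [-3.5, 3.9, 3.0]
grip_width: -0.001
grasp_force: 1.8
now real [0.4776 0.0673 0.2768] yaw 131.2 t 14.38 F [-3.5  3.9  3. ] j6 -0.83
[[-1,[-0.005,-0.001,0.001],-0.042],[-1,[-0.010,-0.002,0.001],-0.086],[-1,[-0.015,-0.003,0.001],-0.131],[-1,[-0.020,-0.004,0.001],-0.175],[-1,[-0.025,-0.004,0.001],-0.220],[-1,[-0.030,-0.004,0.001],-0.264],[-1,[-0.034,-0.003,0.001],-0.309],[-1,[-0.039,-0.002,0.001],-0.353],[-1,[-0.044,-0.001,0.001],-0.397],[-1,[-0.049,0.000,0.001],-0.442]]
```

```bash
python3 -m crank '[[-1,[-0.005,-0.001,0],-0.04],[-1,[-0.01,-0.002,0],-0.09],[-1,[-0.015,-0.003,0],-0.13],[-1,[-0.02,-0.004,0],-0.17],[-1,[-0.025,-0.004,0],-0.22],[-1,[-0.03,-0.004,0],-0.26],[-1,[-0.034,-0.003,0],-0.31],[-1,[-0.039,-0.002,0],-0.35],[-1,[-0.044,-0.001,0],-0.4],[-1,[-0.049,0,0],-0.44]]'; python3 wh.py 265 301 10 .0235 .277 -90
```

```text
time_s: 15.22
ee_pos: [0.5096, 0.03, 0.2385]
tool_rot: [[-0.987, 0.159, -0.001], [0.159, 0.987, -0.0], [0.001, -0.001, -1.0]]
force: [-5.2, 0.5, 2.0]
grip_width: 0.002
grasp_force: 1.1
now real [0.5096 0.03   0.2765] yaw 170.8 t 15.22 F [-5.2  0.5  2. ] j6 -1.58
[[-1,[-0.005,-0.000,-0.000],-0.046],[-1,[-0.010,-0.002,-0.000],-0.091],[-1,[-0.014,-0.002,-0.000],-0.135],[-1,[-0.019,-0.003,-0.000],-0.179],[-1,[-0.024,-0.003,-0.000],-0.224],[-1,[-0.029,-0.003,-0.000],-0.268],[-1,[-0.034,-0.002,-0.000],-0.313],[-1,[-0.039,-0.001,-0.001],-0.357],[-1,[-0.043,-0.000,-0.001],-0.402],[-1,[-0.048,0.002,-0.001],-0.446]]
```

```bash
python3 -m crank '[[-1,[-0.005,0,0],-0.05],[-1,[-0.01,-0.002,0],-0.09],[-1,[-0.014,-0.002,0],-0.13],[-1,[-0.019,-0.003,0],-0.18],[-1,[-0.024,-0.003,0],-0.22],[-1,[-0.029,-0.003,0],-0.27],[-1,[-0.034,-0.002,0],-0.31],[-1,[-0.039,-0.001,0],-0.36],[-1,[-0.043,0,0],-0.4],[-1,[-0.048,0.002,0],-0.45]]'; python3 wh.py 305 333 8 .0235 .277 -90;  python3 -c "
from see import *
for n in ['scene','top']: feats(n)"
```

```text
time_s: 16.05
ee_pos: [0.5577, 0.0234, 0.2388]
tool_rot: [[-0.855, -0.519, -0.0], [-0.519, 0.855, -0.002], [0.001, -0.001, -1.0]]
force: [-3.7, -2.5, 1.7]
grip_width: 0.001
grasp_force: 0.0
now real [0.5577 0.0234 0.2768] yaw -148.7 t 16.05 F [-3.7 -2.5  1.7] j6 -2.29
[[-1,[-0.005,-0.001,-0.000],-0.042],[-1,[-0.009,-0.002,-0.000],-0.086],[-1,[-0.014,-0.003,-0.000],-0.131],[-1,[-0.019,-0.003,-0.000],-0.175],[-1,[-0.024,-0.004,-0.000],-0.219],[-1,[-0.029,-0.003,-0.000],-0.264],[-1,[-0.034,-0.003,-0.000],-0.308],[-1,[-0.038,-0.002,-0.000],-0.353]]
scene lever dir deg 99.34810902532978 mean [ 0.59038019 -0.13083475  0.24195446] ends [ 0.5962441  -0.16273533] [ 0.58635394 -0.10265608] 114
scene axis [0.54844934 0.0945587 ] 1159
scene handle top [0.57250301 0.03478476 0.31375559] 180 [0.54955485 0.00488553 0.30003954] [0.59076917 0.05316168 0.32479583]
top lever dir deg -77.4197932118114 mean [ 0.58330374 -0.13235188  0.24304221] ends [ 0.57754363 -0.10554217] [ 0.59019667 -0.16224059] 136
top axis [0.54063416 0.08885012] 238
```

```bash
python3 -m crank '[[-1,[-0.005,-0.001,0],-0.04],[-1,[-0.009,-0.002,0],-0.09],[-1,[-0.014,-0.003,0],-0.13],[-1,[-0.019,-0.003,0],-0.17],[-1,[-0.024,-0.004,0],-0.22],[-1,[-0.029,-0.003,0],-0.26],[-1,[-0.029,-0.003,0],-0.26],[-1,[-0.014,-0.004,0],-0.26],[-1,[0.003,-0.004,0],-0.26]]'; python3 wh.py 325 325 1 .045 .277 90;  python3 -c "
from see import *
for n in ['scene','top']: feats(n)"
```

```text
time_s: 16.9
ee_pos: [0.5573, 0.0197, 0.2378]
tool_rot: [[-0.582, -0.813, -0.0], [-0.813, 0.582, 0.0], [-0.0, 0.0, -1.0]]
force: [0.5, 0.1, 0.7]
grip_width: -0.001
grasp_force: 0.0
now real [0.5573 0.0197 0.2758] yaw -125.6 t 16.9 F [0.5 0.1 0.7] j6 -2.7
[[-1,[-0.007,-0.013,-0.001],1.993]]
scene lever dir deg 99.52015361916725 mean [ 0.59049438 -0.13071064  0.24208452] ends [ 0.59602841 -0.16475717] [ 0.58568659 -0.10309015] 113
scene axis [0.54813432 0.09392136] 1115
scene handle top [0.58053509 0.04014893 0.31330029] 230 [0.5419074  0.00852576 0.30002798] [0.61375188 0.06843456 0.3249469 ]
top lever dir deg -77.23424913164047 mean [ 0.58340928 -0.13230686  0.24283691] ends [ 0.57764599 -0.10603289] [ 0.59016053 -0.16126865] 136
top axis [0.54054204 0.08845945] 334
```

```bash
python3 -m crank '[[-1,[0.01,0,-0.03],0],[-1,[0.01,0,-0.06],0],[-1,[0.01,0,-0.06],1],[-1,[0.01,0,-0.06],1],[-1,[0.01,0,-0.06],1],[-1,[0.01,0,-0.06],1],[-1,[0.01,0,-0.06],1],[-1,[0.01,0,-0.06],1],[-1,[0.01,0,-0.06],1],[-1,[0.01,0,-0.06],1]]'; python3 -m crank '[[-1,[0,0,0],1],[-1,[0,0,0],1],[-1,[0,0,0],1],[-1,[0,0,0],1],[-1,[0,0,0],1],[-1,[0,0,0],1],[-1,[0,0,0],1],[-1,[0,0,0],1],[-1,[0,0,0],1],[-1,[0,0,0],1]]';python3 wh.py 325 325 1 .038 .277 90;  python3 -c "
from see import *
for n in ['scene','top','wrist']: feats(n)"
```

```text
time_s: 17.83
ee_pos: [0.552, 0.0118, 0.2982]
tool_rot: [[-0.998, 0.056, 0.0], [0.056, 0.998, 0.0], [-0.0, 0.0, -1.0]]
force: [-0.3, 1.1, 1.0]
grip_width: -0.0
grasp_force: 0.0
time_s: 18.67
ee_pos: [0.552, 0.0118, 0.2982]
tool_rot: [[-0.262, 0.965, 0.0], [0.965, 0.262, 0.0], [0.0, 0.001, -1.0]]
force: [-0.2, 0.7, 0.0]
grip_width: -0.003
grasp_force: 0.0
now real [0.552  0.0118 0.3362] yaw 105.2 t 18.67 F [-0.2  0.7  0. ] j6 -0.46
[[-1,[0.005,0.026,0.059],0.558]]
scene lever dir deg 101.17719796487657 mean [ 0.59039372 -0.13052923  0.24210084] ends [ 0.59667204 -0.16016265] [ 0.58527113 -0.10246335] 111
scene axis [0.54796229 0.09397363] 1119
scene handle top [0.60490061 0.05908584 0.31113178] 92 [0.59401789 0.04719149 0.30018933] [0.61399092 0.06678326 0.32177385]
top lever dir deg -76.97584592898484 mean [ 0.58343372 -0.13252129  0.2428576 ] ends [ 0.57735752 -0.1059706 ] [ 0.59028066 -0.16183942] 137
top axis [0.53949857 0.08893365] 428
top handle top [0.59329443 0.06185054 0.31030882] 11 [0.59000662 0.05932223 0.30370662] [0.59697511 0.06481619 0.31853444]
wrist lever dir deg -74.95766361612286 mean [ 0.58702735 -0.11394763  0.24107634] ends [ 0.58373816 -0.10193004] [ 0.59133588 -0.13020154] 402
wrist axis [0.54457423 0.09121715] 22625
wrist handle top [0.59570321 0.05685013 0.31244893] 1988 [0.58772429 0.04443686 0.30000979] [0.60932909 0.06675331 0.32067529]
```

```bash
python3 -m crank '[[-1,[-0.003,0.014,0],0.53],[-1,[-0.003,0.014,0],0.53],[-1,[-0.003,0.014,0],0.53],[-1,[-0.003,0.014,0],0.53],[-1,[-0.003,0.014,0],0.53],[-1,[-0.003,0.014,0],0.53],[-1,[-0.003,0.014,0],0.53],[-1,[-0.003,0.014,0.03],0.53],[-1,[-0.003,0.014,0.059],0.53],[-1,[-0.003,0.014,0.059],0.53]]'; python3 wh.py 328 355 10 .0235 .277 90
```

```text
time_s: 19.65
ee_pos: [0.5639, 0.0129, 0.2341]
tool_rot: [[0.528, 0.849, -0.009], [0.85, -0.528, 0.002], [-0.003, -0.009, -1.0]]
force: [-0.4, 0.7, -0.1]
grip_width: -0.004
grasp_force: 0.0
now real [0.5639 0.0129 0.2721] yaw 58.2 t 19.65 F [-0.4  0.7 -0.1] j6 0.37
[[-1,[0.033,0.007,-0.005],0.002],[-1,[0.037,0.008,-0.005],-0.032],[-1,[0.040,0.009,-0.005],-0.065],[-1,[0.044,0.009,-0.005],-0.098],[-1,[0.047,0.010,-0.005],-0.132],[-1,[0.051,0.010,-0.005],-0.165],[-1,[0.055,0.011,-0.005],-0.198],[-1,[0.058,0.011,-0.005],-0.232],[-1,[0.062,0.010,-0.005],-0.265],[-1,[0.066,0.010,-0.005],-0.298]]
```

```bash
python3 -m crank '[[-1,[0.012,0.003,-0.004],0],[-1,[0.024,0.006,-0.004],0],[-1,[0.03,0.007,-0.004],0],[-1,[0.035,0.008,-0.004],-0.02],[-1,[0.04,0.009,-0.004],-0.06],[-1,[0.044,0.009,-0.004],-0.1],[-1,[0.047,0.01,-0.004],-0.13],[-1,[0.051,0.01,-0.004],-0.16],[-1,[0.055,0.011,-0.004],-0.2],[-1,[0.058,0.011,-0.004],-0.23]]'; python3 wh.py 353 389 10 .0235 .278 90
```

```text
time_s: 20.48
ee_pos: [0.6065, 0.055, 0.2444]
tool_rot: [[0.191, 0.982, 0.002], [0.982, -0.191, -0.002], [-0.001, 0.002, -1.0]]
force: [-0.6, -4.7, 3.4]
grip_width: 0.003
grasp_force: 2.3
now real [0.6065 0.055  0.2824] yaw 79.0 t 20.48 F [-0.6 -4.7  3.4] j6 0.09
[[-1,[0.006,-0.002,0.004],-0.045],[-1,[0.011,-0.000,0.004],-0.089],[-1,[0.016,0.000,0.004],-0.133],[-1,[0.020,0.001,0.004],-0.178],[-1,[0.025,0.001,0.004],-0.222],[-1,[0.030,0.001,0.004],-0.267],[-1,[0.035,0.000,0.004],-0.311],[-1,[0.040,-0.001,0.004],-0.356],[-1,[0.045,-0.002,0.004],-0.400],[-1,[0.049,-0.003,0.004],-0.445]]
```

```bash
python3 -m crank '[[-1,[0.006,-0.002,0.003],-0.04],[-1,[0.011,0,0.003],-0.09],[-1,[0.016,0,0.003],-0.13],[-1,[0.02,0.001,0.003],-0.18],[-1,[0.025,0.001,0.003],-0.22],[-1,[0.03,0.001,0.003],-0.27],[-1,[0.035,0,0.003],-0.31],[-1,[0.04,-0.001,0.003],-0.36],[-1,[0.045,-0.002,0.003],-0.4],[-1,[0.049,-0.003,0.003],-0.44]]'; python3 wh.py 393 429 10 .0235 .278 90
```

```text
time_s: 21.32
ee_pos: [0.6135, 0.1038, 0.2416]
tool_rot: [[-0.479, 0.878, 0.003], [0.878, 0.479, -0.001], [-0.003, 0.002, -1.0]]
force: [1.9, -4.9, 4.0]
grip_width: 0.001
grasp_force: 2.3
now real [0.6135 0.1038 0.2796] yaw 118.6 t 21.32 F [ 1.9 -4.9  4. ] j6 -0.52
[[-1,[0.005,0.001,0.002],-0.049],[-1,[0.010,0.002,0.002],-0.093],[-1,[0.015,0.003,0.002],-0.138],[-1,[0.020,0.003,0.002],-0.182],[-1,[0.025,0.003,0.002],-0.227],[-1,[0.030,0.003,0.002],-0.271],[-1,[0.034,0.002,0.002],-0.316],[-1,[0.039,0.001,0.002],-0.360],[-1,[0.044,0.000,0.001],-0.404],[-1,[0.049,-0.001,0.001],-0.449]]
```

```bash
python3 -m crank '[[-1,[0.005,0.001,0.001],-0.05],[-1,[0.01,0.002,0.001],-0.09],[-1,[0.015,0.003,0.001],-0.14],[-1,[0.02,0.003,0.001],-0.18],[-1,[0.025,0.003,0.001],-0.23],[-1,[0.03,0.003,0.001],-0.27],[-1,[0.034,0.002,0.001],-0.32],[-1,[0.039,0.001,0.001],-0.36],[-1,[0.044,0,0.001],-0.4],[-1,[0.049,-0.001,0.001],-0.45]]'; python3 wh.py 433 469 10 .0235 .279 90
```

```text
time_s: 22.15
ee_pos: [0.5895, 0.1466, 0.2403]
tool_rot: [[-0.934, 0.357, 0.003], [0.357, 0.934, -0.001], [-0.003, 0.0, -1.0]]
force: [4.0, -2.9, 0.5]
grip_width: 0.001
grasp_force: 0.0
now real [0.5895 0.1466 0.2783] yaw 159.1 t 22.15 F [ 4.  -2.9  0.5] j6 -1.16
[[-1,[0.005,0.001,-0.001],-0.043],[-1,[0.009,0.002,-0.001],-0.088],[-1,[0.014,0.003,-0.001],-0.132],[-1,[0.019,0.003,-0.001],-0.177],[-1,[0.024,0.003,-0.001],-0.221],[-1,[0.029,0.003,-0.001],-0.266],[-1,[0.034,0.002,-0.001],-0.310],[-1,[0.039,0.002,-0.001],-0.354],[-1,[0.043,0.000,-0.001],-0.399],[-1,[0.048,-0.001,-0.001],-0.443]]
```

```bash
python3 -m crank '[[-1,[0.005,0.001,0],-0.04],[-1,[0.009,0.002,0],-0.09],[-1,[0.014,0.003,0],-0.13],[-1,[0.019,0.003,0],-0.18],[-1,[0.024,0.003,0],-0.22],[-1,[0.029,0.003,0],-0.27],[-1,[0.034,0.002,0],-0.31],[-1,[0.039,0.002,0],-0.35],[-1,[0.043,0,0],-0.4],[-1,[0.048,-0.001,0],-0.44]]'; python3 wh.py 472 496 9 .0235 .279 90; python3 -c "
from see import *
for n in ['scene','top','wrist']: feats(n)"
```

```text
time_s: 22.98
ee_pos: [0.5445, 0.1635, 0.2403]
tool_rot: [[-0.947, -0.322, 0.004], [-0.322, 0.947, 0.0], [-0.004, -0.001, -1.0]]
force: [5.6, 0.3, 1.8]
grip_width: 0.0
grasp_force: 0.0
now real [0.5445 0.1635 0.2783] yaw -161.2 t 22.98 F [5.6 0.3 1.8] j6 -1.82
[[-1,[0.004,0.000,-0.001],-0.036],[-1,[0.008,0.001,-0.001],-0.069],[-1,[0.011,0.002,-0.001],-0.102],[-1,[0.015,0.003,-0.001],-0.136],[-1,[0.018,0.003,-0.001],-0.169],[-1,[0.022,0.003,-0.001],-0.202],[-1,[0.026,0.003,-0.001],-0.236],[-1,[0.029,0.003,-0.001],-0.269],[-1,[0.033,0.003,-0.001],-0.302]]
scene lever dir deg 99.83439584563546 mean [ 0.59052447 -0.13059509  0.24214574] ends [ 0.59642766 -0.16065279] [ 0.58631319 -0.10230514] 114
scene axis [0.54677057 0.09483312] 916
scene handle top [0.5521066  0.16723639 0.31267329] 117 [0.53688124 0.14463656 0.30024649] [0.56123162 0.17999382 0.32498106]
top lever dir deg -77.2292475123769 mean [ 0.58330078 -0.13239415  0.24334446] ends [ 0.57747148 -0.10571451] [ 0.59013723 -0.16159502] 136
top axis [0.54170764 0.09182014] 844
top handle top [0.52534959 0.15624031 0.3171157 ] 50 [0.51611032 0.14807119 0.30234872] [0.53633293 0.17178086 0.3240958 ]
wrist axis [0.54345362 0.09460053] 37037
wrist handle top [0.52825414 0.15595107 0.31594495] 8530 [0.5112085  0.12880376 0.30000616] [0.56263341 0.17999978 0.32499793]
```

```bash
python3 -m crank '[[-1,[0.004,0,0],-0.04],[-1,[0.008,0.001,0],-0.07],[-1,[0.011,0.002,0],-0.1],[-1,[0.015,0.003,0],-0.14],[-1,[0.018,0.003,0],-0.17],[-1,[0.022,0.003,0],-0.2],[-1,[0.026,0.003,0],-0.24],[-1,[0.029,0.003,0],-0.27],[-1,[0.033,0.003,0],-0.3]]'; python3 wh.py 499 511 7 .0235 .279 90; python3 -c "
from see import *
for n in ['scene','top','wrist']: c=feats(n);save('e'+n,c['img'])"
```

```text
time_s: 23.88
ee_pos: [0.512, 0.1561, 0.2396]
tool_rot: [[-0.701, -0.713, 0.002], [-0.713, 0.701, 0.001], [-0.002, -0.001, -1.0]]
force: [4.1, 1.9, 1.5]
grip_width: -0.003
grasp_force: 0.0
now real [0.512  0.1561 0.2776] yaw -134.5 t 23.88 F [4.1 1.9 1.5] j6 -2.29
[[-1,[0.004,0.000,-0.001],-0.039],[-1,[0.006,0.001,-0.001],-0.061],[-1,[0.009,0.001,-0.001],-0.083],[-1,[0.011,0.002,-0.001],-0.105],[-1,[0.013,0.002,-0.001],-0.128],[-1,[0.016,0.003,-0.001],-0.150],[-1,[0.018,0.003,-0.001],-0.172]]
scene lever dir deg 100.33266556900375 mean [ 0.5905568  -0.13053493  0.24219147] ends [ 0.59622519 -0.16218369] [ 0.58542531 -0.10294782] 114
scene axis [0.5484866  0.09351824] 1076
scene handle top [0.51684797 0.15892258 0.31467515] 144 [0.49135635 0.13573742 0.30002405] [0.54250905 0.17789225 0.32497671]
top lever dir deg -77.41466958661321 mean [ 0.5834274  -0.13240096  0.24260609] ends [ 0.57759374 -0.10602832] [ 0.58998805 -0.16154405] 136
top axis [0.5413837 0.0914882] 813
top handle top [0.49226682 0.14936949 0.31591018] 31 [0.47909996 0.14110664 0.30189932] [0.50273626 0.1695218  0.32430301]
wrist axis [0.54217919 0.09365965] 37663
wrist handle top [0.50085936 0.1432303  0.31634109] 9654 [0.47969583 0.12443909 0.30000881] [0.54144982 0.17261265 0.32499848]
```

```bash
python3 -m crank '[[-1,[0.004,0,0],-0.04],[-1,[0.006,0.001,0],-0.06],[-1,[0.009,0.001,0],-0.08],[-1,[0.011,0.002,0],-0.11],[-1,[0.013,0.002,0],-0.13],[-1,[0.015,0.003,0],-0.15],[-1,[0.015,0.003,0],-0.15],[-1,[-0.01,0.003,0],-0.15],[-1,[-0.035,0.003,0],-0.15],[-1,[-0.04,0.003,0],-0.15]]'; python3 -m crank '[[-1,[0,0,-0.03],0],[-1,[-0.02,0,-0.07],0],[-1,[-0.06,0,-0.07],0],[-1,[-0.09,0,-0.07],0],[-1,[-0.09,0,-0.07],0]]'; python3 wh.py 513 517 3 .0235 .279 90; python3 -c "
from see import *
for n in ['scene','top','wrist']: c=feats(n);save('f'+n,c['img'])"
```

```text
time_s: 24.87
ee_pos: [0.5383, 0.188, 0.2383]
tool_rot: [[-0.518, -0.856, -0.002], [-0.856, 0.518, -0.0], [0.001, 0.001, -1.0]]
force: [1.3, -0.0, -1.3]
grip_width: 0.002
grasp_force: 0.0
time_s: 25.28
ee_pos: [0.5846, 0.2668, 0.3072]
tool_rot: [[-0.516, -0.857, -0.003], [-0.857, 0.516, -0.0], [0.001, 0.002, -1.0]]
force: [-0.2, -0.5, -0.7]
grip_width: -0.004
grasp_force: 0.0
now real [0.5846 0.2668 0.3452] yaw -121.0 t 25.28 F [-0.2 -0.5 -0.7] j6 -2.36
[[-1,[0.152,0.013,0.066],-0.045],[-1,[0.154,0.013,0.066],-0.067],[-1,[0.156,0.014,0.066],-0.089]]
scene lever dir deg 99.9186616144121 mean [ 0.59050437 -0.13089911  0.24196293] ends [ 0.59609793 -0.16237277] [ 0.58564452 -0.1025924 ] 115
scene axis [0.54810581 0.09363957] 1016
scene handle top [0.49997935 0.12858207 0.30361769] 15 [0.49843685 0.1229348  0.30018338] [0.50157151 0.13479587 0.30948846]
top lever dir deg -76.52064798008387 mean [ 0.58339481 -0.13230866  0.24308986] ends [ 0.5774231  -0.10601798] [ 0.59062221 -0.16108364] 135
top axis [0.54148128 0.09003471] 1091
top handle top [0.48421244 0.12532803 0.3137004 ] 72 [0.47616338 0.11494763 0.30056573] [0.49549887 0.13722845 0.32309396]
wrist axis [0.54241752 0.09246454] 8271
```

```bash
python3 wh.py 508 508 1 .045 .345 90;python3 wh.py 508 508 1 .045 .279 90;python3 wh.py 508 518 2 .0235 .279 90
```

```text
now real [0.5832 0.2631 0.3464] yaw -121.1 t 25.43 F [-0.5 -0.  -0.3] j6 -2.36
[[-1,[0.121,0.011,0.002],0.010]]
now real [0.5832 0.2631 0.3464] yaw -121.1 t 25.43 F [-0.5 -0.  -0.3] j6 -2.36
[[-1,[0.120,0.011,0.068],0.010]]
now real [0.5832 0.2631 0.3464] yaw -121.1 t 25.43 F [-0.5 -0.  -0.3] j6 -2.36
[[-1,[0.142,0.011,0.068],0.010],[-1,[0.154,0.015,0.068],-0.102]]
```

```bash
python3 -m crank '[[-1,[0.035,0.003,0],0],[-1,[0.07,0.006,0],0],[-1,[0.1,0.011,0],0],[-1,[0.11,0.011,0],0],[-1,[0.115,0.011,0.03],0],[-1,[0.115,0.011,0.06],0],[-1,[0.115,0.011,0.067],0],[-1,[0.115,0.011,0.067],0]]'; python3 wh.py 508 518 6 .0235 .279 90
```

```text
time_s: 26.1
ee_pos: [0.5138, 0.1701, 0.2409]
tool_rot: [[-0.517, -0.856, -0.004], [-0.856, 0.517, -0.0], [0.003, 0.003, -1.0]]
force: [0.4, 0.0, 0.2]
grip_width: -0.001
grasp_force: 0.0
now real [0.5138 0.1701 0.2789] yaw -121.2 t 26.1 F [0.4 0.  0.2] j6 -2.5
[[-1,[0.027,0.000,-0.000],0.009],[-1,[0.029,0.001,-0.000],-0.013],[-1,[0.031,0.002,-0.000],-0.035],[-1,[0.034,0.002,-0.000],-0.057],[-1,[0.036,0.003,-0.000],-0.079],[-1,[0.038,0.003,-0.000],-0.102]]
```

```bash
python3 -m crank '[[-1,[0.012,0,0],0],[-1,[0.022,0,0],0],[-1,[0.027,0,0],0],[-1,[0.029,0.001,0],-0.01],[-1,[0.031,0.002,0],-0.03],[-1,[0.034,0.002,0],-0.05],[-1,[0.036,0.003,0],-0.08],[-1,[0.038,0.003,0],-0.1],[-1,[0.038,0.003,0],-0.1],[-1,[0.01,0.003,0],-0.1]]'; python3 -m crank '[[-1,[-0.02,0,0],0],[-1,[-0.02,0,-0.03],0],[-1,[-0.03,0,-0.07],0],[-1,[-0.07,0,-0.07],0],[-1,[-0.1,0,-0.07],0],[-1,[-0.1,0,-0.07],0],[-1,[-0.1,0,-0.07],0]]'; python3 -c "
from see import *
for n in ['top','scene']: c=feats(n);save('g'+n,c['img'])
P=[]
for n in ['top','scene']:
  for l in ['beaker','amber_bottle','blue_vial','yellow_pot']:
    c=cam(n); d=models.trace(n,l)
    if d: print(n,l,d[0]['rect'],np.round(np.median(pts(c,d[0]['region']),0),3))
print(arm.get_state()['time_s'])
a=cv2.imread('pics/gscene.png')[180:300,240:400]; b=cv2.imread('pics/gtop.png')[130:300,190:430]
cv2.imwrite('pics/g.png',np.hstack([cv2.resize(a,(400,300)),cv2.resize(b,(400,300))]))"
```

```text
time_s: 26.93
ee_pos: [0.5064, 0.1617, 0.2434]
tool_rot: [[-0.379, -0.925, 0.001], [-0.925, 0.379, -0.001], [0.001, -0.001, -1.0]]
force: [0.4, -1.0, 1.1]
grip_width: 0.0
grasp_force: 0.0
time_s: 27.52
ee_pos: [0.5447, 0.2572, 0.3114]
tool_rot: [[-0.375, -0.927, -0.001], [-0.927, 0.375, -0.001], [0.001, 0.001, -1.0]]
force: [-0.8, -0.1, 0.2]
grip_width: -0.004
grasp_force: 0.0
top lever dir deg -76.7479140514927 mean [ 0.58359251 -0.13256448  0.24228993] ends [ 0.5774739  -0.10566601] [ 0.59061704 -0.16147382] 137
top axis [0.5412232  0.09012032] 1102
top handle top [0.47908014 0.11649108 0.31320872] 67 [0.47119647 0.10681973 0.30003297] [0.49137895 0.12744001 0.32465899]
scene lever dir deg 101.10567079746538 mean [ 0.59064555 -0.13038113  0.24231132] ends [ 0.5967995  -0.15911456] [ 0.58518389 -0.09994026] 114
scene axis [0.54928362 0.09428357] 1168
scene handle top [0.49438724 0.12239693 0.30787628] 41 [0.48716686 0.1113652  0.30065164] [0.4996377  0.13140033 0.31853067]
top beaker [364.7, 209.0, 21.3, 20.4] [ 0.591 -0.137  0.026]
top amber_bottle [232.4, 191.3, 9.9, 24.7] [0.571 0.249 0.09 ]
top yellow_pot [162.9, 284.3, 15.6, 18.9] [0.312 0.393 0.055]
scene beaker [266.0, 262.9, 23.0, 29.7] [ 0.589 -0.122  0.052]
scene amber_bottle [413.9, 318.8, 24.9, 55.1] [0.49  0.319 0.08 ]
scene yellow_pot [488.3, 327.5, 18.1, 27.2] [0.323 0.394 0.054]
28.4167
```

View pics/g.png

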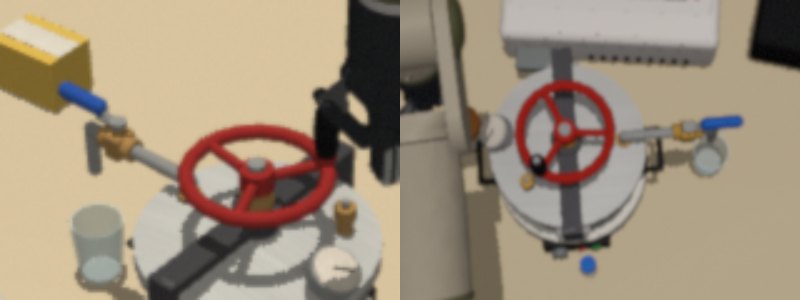

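The lever (left, 82,97) lies along the pipe, and the handle (right, 538,163) is back at its start, about 2° short of a full turn. The hand is clear and nothing has shifted.

```bash
python3 -c "
from cell import arm
print(arm.job_done())"
```

```text
the job is handed in; nothing more can be done
None
```

The vent lever is open to its stop, the wheel has been turned one full turn anticlockwise (about 358° by the top camera) and left at rest, the hand is clear, and the job is handed in, with no verdict shown; from the items I rechecked, nothing on the bench moved.

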